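Gauge a brass valve body in the bench caliper

TASK

Stand the brass valve body upright, hex end down, on the plate midway across the jaws of the bench caliper, between jaw and anvil, with two of its hex flats squared to the jaws, and let go of it. Then slide the caliper's jaw shut on it gently, until the flats are gripped between the jaw and the spring anvil and the dial needle rests within the dark arc, never driving the needle to its end stop. Leave the valve gripped there with the needle in the arc for the reading, and do not disturb the other fittings or the screwdriver.

Things in the scene. Friction and masses are not known exactly. Their poses are not given: they have to be found in the camera images.
- caliper: fixed bench caliper. Dark plate 100 (x) x 290 (y, -120 to +170) x 14 mm, top at z = 14; origin under it, on the measuring line, which runs along its own y: spring anvil at the -y end, sliding jaw at +y, closing towards -y. Grey head 62 x 60 mm, y -110 to -50, carries a dial face up, top at z = 57. A graduated beam 10 mm wide lies at x = +43, 26 mm high.
- anvil_face (a point): centre of the spring anvil's face, which looks to the caliper's +y; the face is 26 wide x 24 mm high, 17 to 41 mm above the bench. At rest it lies at y = -30 mm of the caliper; it moves with the anvil. Axes as the caliper's.
- anvil (a joint): how far the spring anvil is pushed in towards the head, m: 0 out at rest, 0.010 at its end stop; soft spring, 1 N at the start to 5 N at the stop. The dial needle turns with it. The dark arc is 0.003 to 0.007, its middle 0.005.
- dial_center (a point): centre of the dial on the head, 58 mm above the bench, dial 56 mm across. The 22 mm needle points to the caliper's -x at rest and turns anticlockwise seen from above, half a turn for the whole anvil travel. The dark arc lies about the caliper's -y direction (54 to 126 degrees of turn).
- jaw_face (a point): centre of the sliding jaw's face, which looks to the caliper's -y; face 36 wide x 32 mm high, 15 to 47 mm above the bench. Axes as the caliper's. The jaw stays where it is left; it takes about 7 N to slide.
- jaw (a joint): travel of the sliding jaw, m: 0 fully open (jaw face 95 mm from the resting anvil face), grows as it closes towards -y, at most 0.075.
- jaw_grip (a point): top centre of the jaw's upright thumb plate, 72 mm behind the jaw face, 70 mm above the bench. The plate is 30 (caliper x) x 14 mm (caliper y); it stands 41 mm clear above the carriage.
- valve: brass valve body standing upright, 84 mm tall, about 0.4 kg; origin at the centre of its underside. Lower 28 mm: a hexagon 44 mm across flats (51 across corners), two flats facing its own +y and -y, the others every 60 degrees; then a round waist 36 mm across up to 54 mm; then a round collar 42 mm across from 54 to 84 mm, dark bore on top.
- tee: bystander: brass tee fitting standing upright, 72 mm tall, 44 mm in diameter, side branch to its own +x reaching 48 mm; origin at the centre of its underside. Not to be disturbed.
- plug: bystander: small brass hex plug, 27 mm across flats, 28 mm tall; origin at the centre of its underside. Not to be disturbed.
- screwdriver: bystander: screwdriver lying on the bench along its own x, about 200 mm long. Not to be disturbed.
Not all that is in view belongs to the job. Leave any pink or turquoise look-alike of the valve alone.

How it is judged:
By the outcome, as a careful person would: the job done as asked, in the order asked, and still so for the second after the job is handed in, with the robot touching nothing.
It also fails if it takes over 51 s, if anything falls off the work surface, if the arm or the gripper's body presses on something with over 40 N, if the wrist force passes 120 N, or if a joint passes its speed limit or range.

ROBOT

A 6-joint arm with a two-finger parallel gripper is mounted at the origin on the work surface. World frame = base frame: x ahead of the robot, y to its left, z up, the work surface at z = 0. Lengths are in m, angles in rad, forces in N, time in s.
With the tool pointing down it reaches from about 0.25 to 0.775 m from the base axis. Payload 8.9 kg.
Tool frame: the origin (TCP) lies on the centre line of the jaws, within the pads' length; the fingertips stand 17 mm ahead of it and the grasp point (between the pads) lies 2 mm behind it; z points along the fingers, y is the line along which they close (so a half turn about z gives the same grasp; the last joint's range is limited). The gripper opens to 85 mm and grips with 20 to 120 N. Pads are 22 mm wide; open, the fingers measure 114 mm over their backs; the gripper's body (76 mm by 85 mm) begins 54 mm behind the grasp point. The pads swing forward as they close: fully open they stand 13 mm farther back than shut.
Start: joints at [0.995, 0.291, -0.153, 1.127, 0, 1.431], TCP at [0.222, 0.476, 0.248] pointing down, gripper open.
Joint ranges: [-2.52, 2.52], [-0.91, 1.74], [-1.3, 1.37], [-1.96, 2.02], [-1.52, 1.47], [-3.14, 3.14]. Speed limits (rad/s): [2.22, 2.22, 2.79, 3.14, 3.14, 3.14].

INTERFACE

Orientations are given as [roll, pitch, yaw] about the fixed x, y, z axes, in that order (R = Rz(yaw) Ry(pitch) Rx(roll)).
In Python, from cell import robot, snapshot, get_calibration, finish_job gives the robot as it stands.
- The arm moves only by the shell command python3 -m pendant 'ROWS' [FORCE]. ROWS is a JSON object of lists of equal length, an entry for each row: "hand": the opening, from 0 (shut) to 1 (fully open); "slide": the shift along the tool's x, y, z in units of 40 mm (1.0 is 40 mm), a list of three; "dr": the turn, a rotation vector about the tool's x, y, z in rad, a list of three. A call has 1 to 5 rows; each row shifts and turns the commanded pose from where the row before left it, along the tool's axes as they then stand; what a row does not reach is not made up. A row lasts 1/8 s, in which the tool goes at most 62.5 mm and 10.7 degrees, less where a joint would pass 70% of its speed; a pose out of reach is approached as far as the arm can. A call is refused whole if a number of a shift passes 1 or a number of a turn 0.188, either way. A call with a gripper value outside its range is refused whole. The fingers move at their own pace and stop on an object; FORCE is the grip in N (left out, the last holds). Time passes only in rows, so rows that do not move let the fingers close. It gives the time, the measured TCP pose, the force, the opening and the grip force at its end, in the units of the state.
- robot.read_state(): the state, without advancing time (a new reading comes with each control period).
- snapshot(name): name is "scene" or "top" or "wrist"; returns the picture (400x640x3 uint8, blue, green, red); there is no depth.
- get_calibration(name): a dict with "vertical_fov" (degrees; the focal length in pixels is half the picture's height over the tangent of half this angle, whatever the lens; pixels are square), "cx", "cy" (the principal point, pixels), "distortion" ([k1, k2, p1, p2, k3] as OpenCV has them; the pictures are not rectified), "rvec" (rotation vector, rad) and "tvec" (3), from world to camera coordinates, as OpenCV has them. Camera axes: x right, y down, z forward; pixel columns grow to the right and rows downward; lengths in m; the calibration is good to about 2 mm. A picture is of the moment at which its call begins: read the wrist's pose just before it. get_calibration takes no time and is no camera call; for the wrist camera it gives the pose at the moment of the call.
- finish_job(): hands the job in; it is judged then, once.
The state is a dict: "time": time; "q": joint angles; "qd": joint speeds; "tau": joint torques, N m; "ee_pos": TCP position; "orientation": TCP orientation; "wrist_force": force on the tool from outside, world axes, zero at the start; "torque": the same for the moment, N m; "finger_gap": finger opening in m; "finger_force": force on a finger pad.
Only numpy, scipy, OpenCV 4.12 (cv2) and the standard library are available. Lean on these libraries where they do the work, as an engineer would, in place of code of your own. Each camera call takes 0.05 s, during which the arm holds its last target. There are 200 camera calls.

## Working session

There is one attempt and no reset: what is moved stays moved. The work goes in short steps, Python scripts to look and compute and a shell command to move; the robot and the scene stay as the last step left them, time stands still between calls to the robot, and variables do not carry over. Pictures are saved under pics/ and viewed, at most 10 in all, crops included, and the job is handed in when it is done.

```bash
ls; mkdir -p pics; python3 - <<'E'
from cell import *
import cv2
for n in ("scene","top"):
    cv2.imwrite(f"pics/{n}0.png",snapshot(n)); print(n,get_calibration(n))
s=robot.read_state(); print(s["time"],s["ee_pos"],s["orientation"],s["finger_gap"])
E
```

```text
pics
scene {'vertical_fov': 57.290236193146356, 'cx': 322.1512251192255, 'cy': 199.87259879851345, 'distortion': array([-0.02179518,  0.        ,  0.        ,  0.        ,  0.        ]), 'rvec': array([ 1.6912124 ,  1.77852584, -0.78446425]), 'tvec': array([ 0.03925199, -0.36256472,  1.34924396])}
top {'vertical_fov': 45.88964225350446, 'cx': 319.3064697518926, 'cy': 207.75714135638435, 'distortion': array([-0.11766045,  0.        ,  0.        ,  0.        ,  0.        ]), 'rvec': array([ 2.15383375, -2.07931813,  0.21589499]), 'tvec': array([-0.05325952,  0.63530175,  1.08205353])}
0.1 [0.22187792 0.47539952 0.24781418] [-3.14044096e+00 -1.57536574e-04  2.70478320e+00] 0.08549718523661437
```

View pics/top0.png

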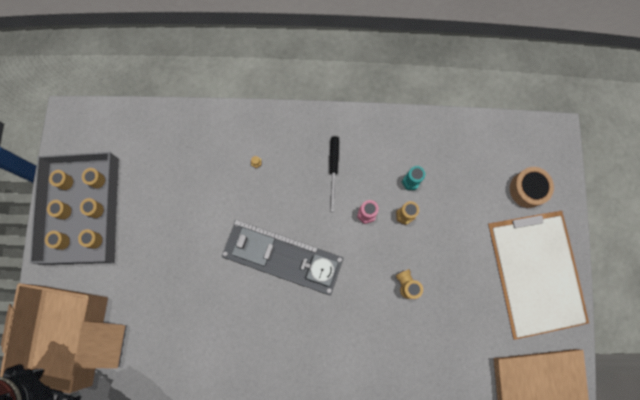

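View pics/scene0.png

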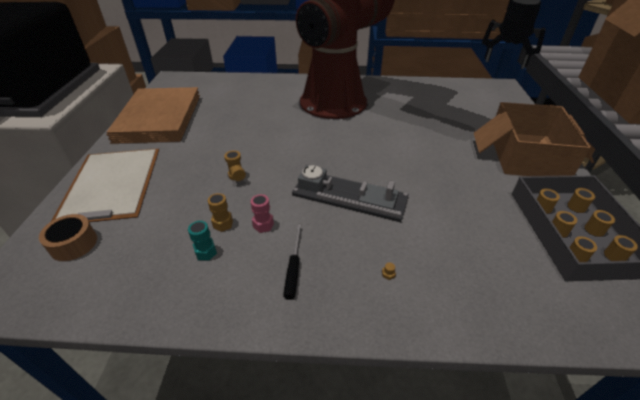

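The view shows the caliper at top px (283,258), with the dial end at (321,270). Candidates for the valve: brass (408,212), pink (369,210), turquoise (415,178), brass tee with side branch (411,287), and six brass pieces in a tray (75,210). The brass one at (408,212) fits: it is brass, stands free and has a hex foot and round collar. I'll confirm it in a crop.

```bash
cat > h.py <<'E'
import numpy as np, cv2
from cell import *
def cal(n,sh=(400,640)):
    c=get_calibration(n); f=sh[0]/2/np.tan(np.radians(c["vertical_fov"])/2)
    return np.array([[f,0,c["cx"]],[0,f,c["cy"]],[0,0,1]]),np.array(c["distortion"]),np.array(c["rvec"]),np.array(c["tvec"])
def px2w(C,uv,z):
    K,d,r,t=C; p=cv2.undistortPoints(np.array(uv,float).reshape(-1,1,2),K,d).reshape(-1,2)
    R=cv2.Rodrigues(r)[0]; o=-R.T@t; v=np.c_[p,np.ones(len(p))]@R
    return o+v*((np.atleast_1d(z)-o[2])/v[:,2])[:,None]
def w2px(C,P):
    K,d,r,t=C; return cv2.projectPoints(np.array(P,float).reshape(-1,1,3),r,t,K,d)[0].reshape(-1,2)
E
python3 - <<'E'
from h import *
C=cal("top")
print(px2w(C,[[408,212],[411,287],[369,210],[321,270],[256,162]],[.08,.07,.08,.058,.02]).round(3))
im=cv2.imread("pics/top0.png"); s=cv2.imread("pics/scene0.png")
a=cv2.resize(im[210:300,215:350],(800,533),interpolation=cv2.INTER_CUBIC)
cv2.imwrite("pics/c1.png",a)
b=cv2.resize(im[165:305,350:440],(386,600),interpolation=cv2.INTER_CUBIC)
c=cv2.resize(s[140:265,180:280],(410,512),interpolation=cv2.INTER_CUBIC)
o=np.zeros((600,800,3),np.uint8);o[:,:386]=b;o[:512,390:800]=c;cv2.imwrite("pics/c2.png",o)
E
```

```text
[[ 0.631 -0.244  0.08 ]
 [ 0.453 -0.253  0.07 ]
 [ 0.632 -0.15   0.08 ]
 [ 0.487 -0.04   0.058]
 [ 0.76   0.136  0.02 ]]
```

View pics/c1.png

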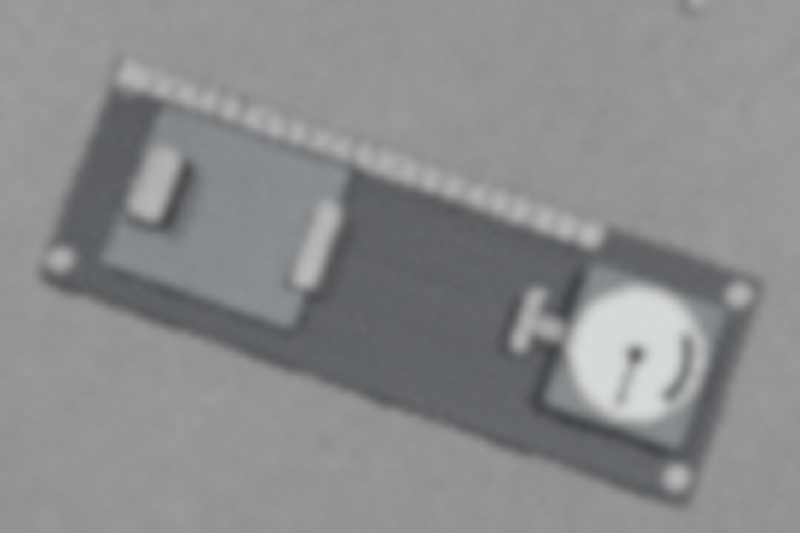

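View pics/c2.png

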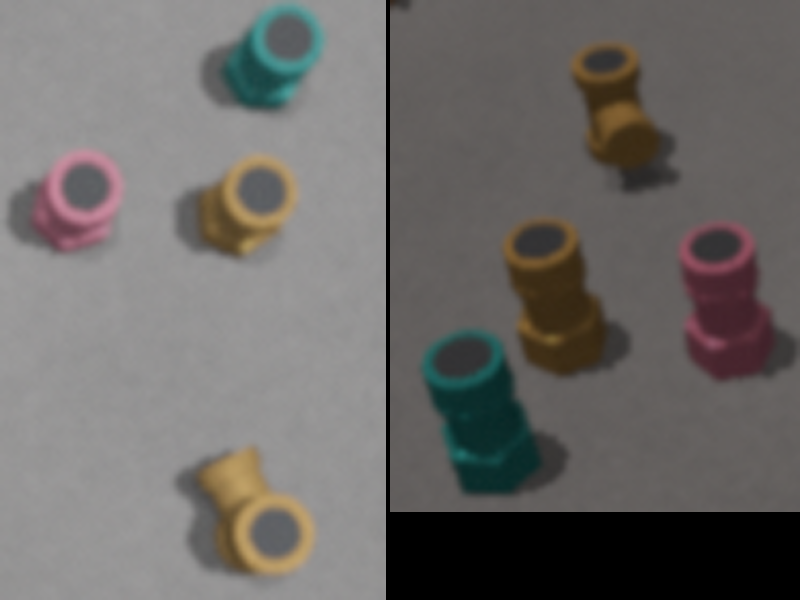

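The enlarged crop confirms the plain brass valve at top px (411,209): hex foot, waist and collar. The tee, pink and turquoise pieces are distinct from it. Next I fit the caliper pose.

```bash
python3 - <<'E'
from h import *
from scipy.optimize import least_squares
C=cal("top"); k=800/135
cr=lambda p:np.array(p)/k+[215,210]
L=np.array([[-50,170,14],[-50,-120,14],[50,-120,14],[0,-80,58],[0,137,70]])/1000.
uv=cr([[40,278],[690,503],[762,285],[635,353],[157,185]])
# local y of thumb = jaw face 65 + 72 =137
W=lambda q,L:np.c_[np.cos(q[2])*L[:,0]-np.sin(q[2])*L[:,1]+q[0],np.sin(q[2])*L[:,0]+np.cos(q[2])*L[:,1]+q[1],L[:,2]]
s=least_squares(lambda q:(w2px(C,W(q,L))-uv).ravel(),[.5,-.03+.06,-.3])
print("cal",s.x.round(4),np.degrees(s.x[2]).round(1),s.fun.round(1))
# valve
print(px2w(C,[[411.1,209.3]],.084).round(4), -cv2.Rodrigues(C[2])[0].T@C[3])
print(px2w(C,[[415,178]],.08).round(4))
S=robot.read_state(); from scipy.spatial.transform import Rotation as R
print(R.from_euler('xyz',S["orientation"]).as_matrix().round(3)); w=cal("wrist"); print(-cv2.Rodrigues(w[2])[0].T@w[3],w[0][0,0], cv2.Rodrigues(w[2])[0][2])
E
```

```text
cal [ 0.5105  0.0302 -0.2991] -17.1 [ 0.3  0.2  0.6  1.1  1.5 -0.5  1.4  0.6 -3.8 -1.5]
[[ 0.6368 -0.2507  0.084 ]] [ 0.40819304 -0.03202423  1.18728161]
[[ 0.7159 -0.2616  0.08  ]]
[[-0.906  0.423 -0.001]
 [ 0.423  0.906 -0.001]
 [ 0.    -0.001 -1.   ]]
[0.15029841 0.50863384 0.37403902] 317.1691760973089 [ 0.27810732 -0.1315124  -0.9515045 ]
```

```bash
python3 -m pendant '{"hand":[1,1,1,1,1],"slide":[[-1,-0.63,0],[-1,-0.63,0],[-1,-0.63,0],[-1,-0.63,0],[-1,-0.63,0]],"dr":[[0,0,0],[0,0,0],[0,0,0],[0,0,0],[0,0,0]]}'
python3 -m pendant '{"hand":[1,1,1,1,1],"slide":[[-1,-0.63,0],[-1,-0.63,0],[-1,-0.63,0],[-1,-0.63,0],[-1,-0.63,0]],"dr":[[0,0,0],[0,0,0],[0,0,0],[0,0,0],[0,0,0]]}'
python3 -m pendant '{"hand":[1,1],"slide":[[-0.9,-0.6,0],[0,0,0]],"dr":[[0,0,-0.14],[0,0,0]]}'
python3 - <<'E'
from h import *; import pickle
S=robot.read_state(); C=cal("wrist"); im=snapshot("wrist"); cv2.imwrite("pics/w1.png",im); pickle.dump(C,open("w1.pkl","wb"))
print(S["time"],S["ee_pos"],S["orientation"],S["q"])
E
```

```text
time: 0.72
ee_pos: [0.3505, 0.2755, 0.2481]
orientation: [-3.141, -0.0, 2.705]
wrist_force: [0.9, 0.8, -0.4]
finger_gap: 0.0852
finger_force: 0.0
time: 1.35
ee_pos: [0.4784, 0.0767, 0.2481]
orientation: [-3.142, -0.0, 2.705]
wrist_force: [0.6, 0.5, 0.2]
finger_gap: 0.0854
finger_force: 0.0
time: 1.6
ee_pos: [0.5014, 0.0389, 0.2478]
orientation: [-3.141, -0.0, 2.843]
wrist_force: [-0.7, 0.4, -0.7]
finger_gap: 0.0855
finger_force: 0.0
1.6 [0.50142704 0.03892173 0.2477602 ] [-3.14115656e+00 -2.37871998e-04  2.84306105e+00] [-6.77665430e-02  2.49493028e-01 -2.11100690e-01  1.11053392e+00
 -3.70122021e-04  2.30765075e-01]
```

View pics/w1.png

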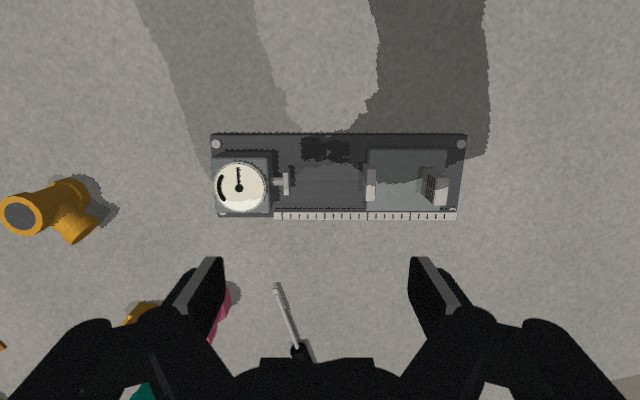

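Seen from above, the caliper shows its plate edge level (210,134)–(466,134), dial centre (239,187), anvil (286,183), jaw face (367,184), and the thumb plate top near (440,188).

```bash
python3 - <<'E'
from h import *; import pickle
from scipy.optimize import least_squares
C=pickle.load(open("w1.pkl","rb")); T=cal("top")
W=lambda q,L:np.c_[np.cos(q[2])*L[:,0]-np.sin(q[2])*L[:,1]+q[0],np.sin(q[2])*L[:,0]+np.cos(q[2])*L[:,1]+q[1],L[:,2]]
Lt=np.array([[-50,170,14],[-50,-120,14],[50,-120,14],[0,-80,58]])/1000.
ut=np.array([[40,278],[690,503],[762,285],[635,353]])/(800/135)+[215,210]
Lw=np.array([[-50,-120,14],[-50,170,14],[0,-80,58]])/1000.; uw=np.array([[210,134],[466,134],[239.5,187.5]])
f=lambda q:np.r_[.7*(w2px(T,W(q,Lt))-ut).ravel(),(w2px(C,W(q,Lw))-uw).ravel()]
g=lambda q:(w2px(C,W(q,Lw))-uw).ravel()
for fn in(f,g):
    s=least_squares(fn,[.5,.03,-.3]);q=s.x;print("cal",q.round(4),np.degrees(q[2]).round(2),s.fun.round(1))
    loc=lambda P:((P-[q[0],q[1],0])@np.array([[np.cos(q[2]),-np.sin(q[2]),0],[np.sin(q[2]),np.cos(q[2]),0],[0,0,1]])).round(4)
    print(loc(px2w(C,[[287.5,183],[366,184],[440,188]],[.041,.047,.070])))
im=cv2.imread("pics/w1.png"); cv2.imwrite("pics/w1c.png",cv2.resize(im[125:230,200:475],(800,305),interpolation=cv2.INTER_CUBIC))
E
```

```text
cal [ 0.5131  0.0341 -0.3001] -17.19 [-0.8 -0.7 -0.7  0.1 -0.  -1.1 -0.1 -0.4 -1.5 -0.2  1.8 -0.  -1.   0.2]
[[-0.0005 -0.0307  0.041 ]
 [-0.0011  0.0538  0.047 ]
 [-0.0034  0.1239  0.07  ]]
cal [ 0.5133  0.0343 -0.2999] -17.19 [-1.2 -0.   2.   0.1 -0.8  0.4]
[[-0.0006 -0.0309  0.041 ]
 [-0.0012  0.0535  0.047 ]
 [-0.0035  0.1236  0.07  ]]
```

View pics/w1c.png

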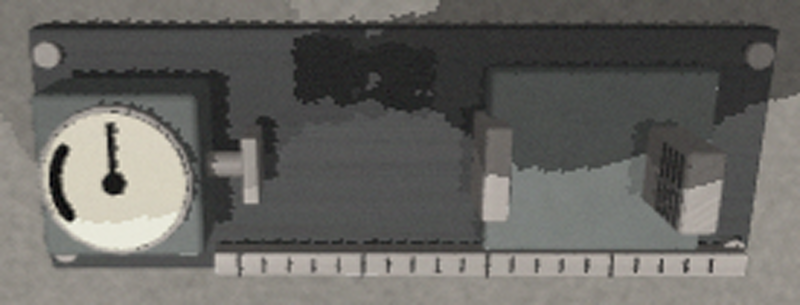

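```bash
python3 -m pendant '{"hand":[1,1,1,1,1],"slide":[[-0.88,-0.99,0],[-0.88,-0.99,0],[-0.88,-0.99,0],[-0.88,-0.99,0],[-0.88,-0.99,0]],"dr":[[0,0,0],[0,0,0],[0,0,0],[0,0,0],[0,0,0]]}'
python3 -m pendant '{"hand":[0.75,0.75],"slide":[[-0.85,-0.99,0],[0,0,0]],"dr":[[0,0,0],[0,0,0]]}'
python3 - <<'E'
from h import *; import pickle
S=robot.read_state(); C=cal("wrist"); im=snapshot("wrist"); pickle.dump(C,open("w2.pkl","wb")); cv2.imwrite("pics/w2.png",im)
print(S["time"],S["ee_pos"],S["orientation"],S["q"],S["finger_gap"])
p=w2px(C,[[.637,-.251,.05]])[0]; print(p)
u,v=int(p[0])-75,int(p[1])-75; print(u,v)
cv2.imwrite("pics/w2c.png",cv2.resize(im[v:v+150,u:u+150],(600,600),interpolation=cv2.INTER_CUBIC))
E
```

```text
time: 2.28
ee_pos: [0.6112, -0.1996, 0.2483]
orientation: [3.141, -0.0, 2.845]
wrist_force: [0.6, 0.5, -0.5]
finger_gap: 0.0853
finger_force: 0.0
time: 2.52
ee_pos: [0.6322, -0.2492, 0.2468]
orientation: [-3.142, -0.001, 2.841]
wrist_force: [-0.4, 0.4, 0.2]
finger_gap: 0.0642
finger_force: 0.0
2.525 [ 0.63216152 -0.24922217  0.24682647] [-3.14157647e+00 -1.19715843e-03  2.84135945e+00] [-4.82912692e-01  6.01840458e-01  3.32544036e-01  1.30267420e+00
 -2.33400090e-04 -1.82679365e-01] 0.06419159718794534
[316.46984917 179.3710357 ]
241 104
```

View pics/w2c.png

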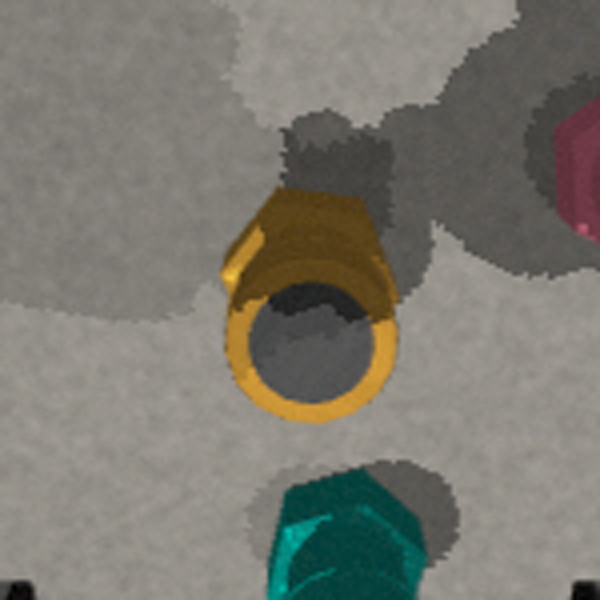

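Valve in the wrist crop: collar centre (312,338), far bottom hex corners (280,188) and (360,198), left corner (222,270).

```bash
python3 - <<'E'
from h import *; import pickle
from scipy.optimize import least_squares
C=pickle.load(open("w2.pkl","rb")); o=np.array([241,104]); cr=lambda p:(np.array(p,float)+.0)/4+o
print("collar",px2w(C,cr([[312,338]]),.084).round(4))
AB=px2w(C,cr([[280,188],[360,198]]),0); d=AB[1]-AB[0]
print(AB.round(4),"len",np.linalg.norm(d),"edge ang",np.degrees(np.arctan2(d[1],d[0])))
def hexc(q,z,r=.0254): 
    a=q[2]+np.radians(np.arange(6)*60); return np.c_[q[0]+r*np.cos(a),q[1]+r*np.sin(a),np.full(6,z)]  # flats at +-y
def circ(q,z,r=.021):
    a=np.linspace(0,2*np.pi,73); return np.c_[q[0]+r*np.cos(a),q[1]+r*np.sin(a),np.full(73,z)]
def f(q):
    h=w2px(C,hexc(q,0)); u=cr([[280,188],[360,198]]); r=[]
    for p in u: r+=list(h[np.argmin(((h-p)**2).sum(1))]-p)
    c=w2px(C,circ(q,.084)); r+=[c[:,0].min()-cr([227,0])[0],c[:,0].max()-cr([398,0])[0],c[:,1].max()-cr([0,423])[1]]
    return np.array(r)
best=min((least_squares(f,[.637,-.251,y]) for y in np.radians(np.arange(-30,30,10))),key=lambda s:s.cost)
q=best.x; print(q.round(4),np.degrees(q[2])%60,best.fun.round(2))
im=cv2.resize(cv2.imread("pics/w2.png")[104:254,241:391],(600,600),interpolation=cv2.INTER_CUBIC)
for P in(hexc(q,0),hexc(q,.028),circ(q,.084)): cv2.polylines(im,[((w2px(C,P)-o)*4).astype(int)],True,(255,0,255),1)
cv2.imwrite("pics/ov.png",im)
E
```

```text
collar [[ 0.6378 -0.2487  0.084 ]]
[[ 0.6145 -0.2508  0.    ]
 [ 0.6244 -0.2291  0.    ]] len 0.023827173761960516 edge ang 65.60505462638203
[ 0.639  -0.249   0.0906] 5.1937265533704435 [-0.64 -0.54  0.67 -0.22 -0.74  0.72  0.71]
```

View pics/ov.png

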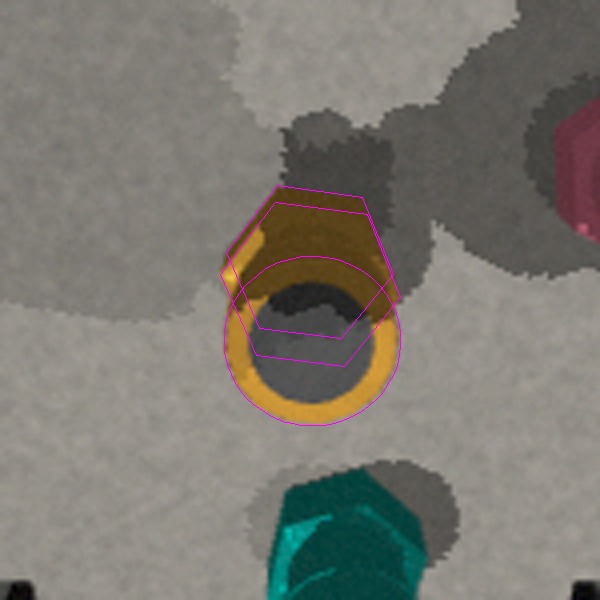

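Overlay fits: valve at (0.638,-0.249), hex yaw 5.2° (mod 60). I pre-turn the tool +22.4° so it will be aligned with the caliper at placing, then descend.

```bash
python3 -m pendant '{"hand":[0.8,0.8,0.8,0.8,0.8],"slide":[[-0.14,0.05,0],[0,0,0],[0,0,0.5],[0,0,1],[0,0,1]],"dr":[[0,0,-0.13],[0,0,-0.13],[0,0,-0.13],[0,0,0],[0,0,0]]}'
python3 -m pendant '{"hand":[0.8,0.8,0.8,0.8],"slide":[[0,0,0.7],[0,0,0.6],[0,0,0],[0,0,0]],"dr":[[0,0,0],[0,0,0],[0,0,0],[0,0,0]]}'
```

```text
time: 3.2
ee_pos: [0.6375, -0.2446, 0.148]
orientation: [3.141, 0.001, -3.047]
wrist_force: [-0.8, 0.2, -0.9]
finger_gap: 0.0684
finger_force: 0.0
time: 3.7
ee_pos: [0.6382, -0.2462, 0.0978]
orientation: [-3.141, 0.001, -3.048]
wrist_force: [-0.8, -0.5, -0.9]
finger_gap: 0.0685
finger_force: 0.0
```

```bash
python3 -m pendant '{"hand":[0.8,0.8,0.8],"slide":[[0,-0.07,0.4],[0,0,0.35],[0,0,0]],"dr":[[0,0,0],[0,0,0],[0,0,0]]}'
python3 -m pendant '{"hand":[0.2,0.2,0.2,0.2,0.2],"slide":[[0,0,0],[0,0,0],[0,0,0],[0,0,0],[0,0,0]],"dr":[[0,0,0],[0,0,0],[0,0,0],[0,0,0],[0,0,0]]}' 60
```

```text
time: 4.08
ee_pos: [0.6368, -0.2495, 0.0645]
orientation: [3.14, -0.003, -3.049]
wrist_force: [1.1, 0.3, -0.3]
finger_gap: 0.0682
finger_force: 0.0
time: 4.7
ee_pos: [0.6382, -0.2501, 0.0668]
orientation: [-3.141, 0.001, -3.048]
wrist_force: [-1.7, 1.0, 4.3]
finger_gap: 0.0406
finger_force: 60.9
```

```bash
python3 -m pendant '{"hand":[0.2,0.2,0.2,0.2,0.2],"slide":[[0,0,-0.6],[0,0,-0.9],[0,0,-0.9],[0,0,-0.4],[0,0,0]],"dr":[[0,0,0],[0,0,0.13],[0,0,0.13],[0,0,0.13],[0,0,0]]}'
python3 -m pendant '{"hand":[0.2,0.2,0.2,0.2,0.2],"slide":[[0.5,0.6,0],[0.7,0.8,0],[0.75,0.9,0],[0.75,0.9,0],[0.75,0.9,0]],"dr":[[0,0,0],[0,0,0],[0,0,0],[0,0,0],[0,0,0]]}'
python3 -m pendant '{"hand":[0.2,0.2,0.2,0.2,0.2],"slide":[[0.7,0.8,0],[0.5,0.6,0],[0.4,0.45,0],[0,0,0],[0,0,0]],"dr":[[0,0,0],[0,0,0],[0,0,0],[0,0,0],[0,0,0]]}'
python3 - <<'E'
from h import *; import pickle
S=robot.read_state(); C=cal("wrist"); im=snapshot("wrist"); pickle.dump(C,open("w3.pkl","wb")); cv2.imwrite("pics/w3.png",im)
print(S["ee_pos"],S["orientation"],S["finger_gap"])
y=np.array([np.sin(.3),np.cos(.3)]);x=np.array([np.cos(.3),-np.sin(.3)])
d=np.array(S["ee_pos"])[:2]-[.5131,.0341]; print("local",d@x,d@y)
E
```

```text
time: 5.32
ee_pos: [0.6383, -0.2503, 0.1789]
orientation: [-3.141, 0.001, 2.846]
wrist_force: [-0.4, 0.1, -4.2]
finger_gap: 0.0407
finger_force: 61.3
time: 5.95
ee_pos: [0.5522, -0.0513, 0.1767]
orientation: [-3.142, -0.002, 2.848]
wrist_force: [-0.3, 1.5, -2.7]
finger_gap: 0.0409
finger_force: 61.4
time: 6.58
ee_pos: [0.5141, 0.0364, 0.1775]
orientation: [-3.141, -0.001, 2.847]
wrist_force: [0.5, 0.4, -3.8]
finger_gap: 0.0406
finger_force: 61.5
[0.51409928 0.03643538 0.17751827] [-3.14102832e+00 -9.75356873e-04  2.84663671e+00] 0.04063561373293851
local 0.00026449383278665537 0.0025263854249396966
```

View pics/w3.png

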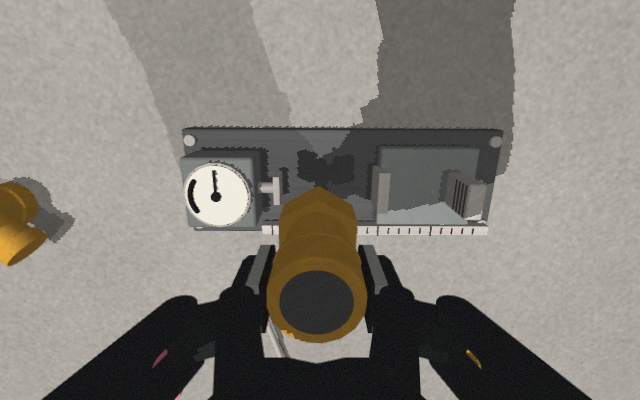

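The valve hangs over the gap with a hex corner facing caliper -x, at (318,187), so flats face the jaws as needed. I check the yaw and centre by overlay.

```bash
python3 - <<'E'
from h import *; import pickle
C=pickle.load(open("w3.pkl","rb")); im=cv2.imread("pics/w3.png")
z0=.1775-.0668
def hexc(c,yaw,z,r=.0254):
    a=np.radians(yaw+np.arange(6)*60); return np.c_[c[0]+r*np.cos(a),c[1]+r*np.sin(a),np.full(6,z)]
a=np.linspace(0,2*np.pi,73)
c=[.5141,.0364]
o=cv2.resize(im[170:350,230:410],(600,600),interpolation=cv2.INTER_CUBIC); k=600/180
for P in(hexc(c,-17.2,z0),hexc(c,-17.2,z0+.028),np.c_[c[0]+.021*np.cos(a),c[1]+.021*np.sin(a),0*a+z0+.084]):
    cv2.polylines(o,[((w2px(C,P)-[230,170])*k).astype(int)],True,(255,0,255),1)
cv2.imwrite("pics/ov3.png",o)
E
```

```text
(no output)
```

View pics/ov3.png

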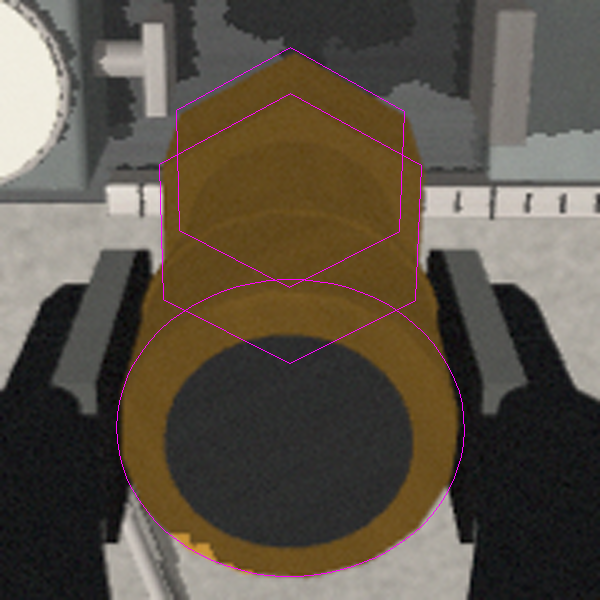

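The overlay matches within a degree and a millimetre. All ten views are used, so the rest goes by state and image measurement. Lowering now.

```bash
python3 -m pendant '{"hand":[0.2,0.2,0.2,0.2,0.2],"slide":[[0,0,0.7],[0,0,0.7],[0,0,0.5],[0,0,0.3],[0,0,0]],"dr":[[0,0,0],[0,0,0],[0,0,0],[0,0,0],[0,0,0]]}'
python3 -m pendant '{"hand":[0.2,0.2],"slide":[[0,0,0.06],[0,0,0]],"dr":[[0,0,0],[0,0,0]]}'
```

```text
time: 7.25
ee_pos: [0.514, 0.0363, 0.0897]
orientation: [-3.141, -0.001, 2.845]
wrist_force: [-0.5, -0.1, -2.6]
finger_gap: 0.0406
finger_force: 61.6
time: 7.5
ee_pos: [0.5148, 0.0366, 0.0884]
orientation: [3.141, 0.001, 2.845]
wrist_force: [-0.5, 0.1, -3.6]
finger_gap: 0.0402
finger_force: 61.6
```

```bash
python3 -m pendant '{"hand":[0.2,0.2,0.2],"slide":[[0,0,0.14],[0,0,0],[0,0,0]],"dr":[[0,0,0],[0,0,0],[0,0,0]]}'
python3 -m pendant '{"hand":[0.2,0.2,0.2],"slide":[[0,0,0.04],[0,0,0],[0,0,0]],"dr":[[0,0,0],[0,0,0],[0,0,0]]}'
```

```text
time: 7.88
ee_pos: [0.5143, 0.0367, 0.0823]
orientation: [-3.142, -0.0, 2.845]
wrist_force: [-0.1, 0.1, -2.9]
finger_gap: 0.0406
finger_force: 61.6
time: 8.25
ee_pos: [0.5145, 0.0367, 0.0808]
orientation: [3.141, 0.0, 2.845]
wrist_force: [-0.7, 1.5, -0.8]
finger_gap: 0.0408
finger_force: 61.8
```

```bash
python3 -m pendant '{"hand":[0.2,0.2,0.2],"slide":[[0,0,0.02],[0,0,0],[0,0,0]],"dr":[[0,0,0],[0,0,0],[0,0,0]]}'
```

```text
time: 8.62
ee_pos: [0.5148, 0.0367, 0.0807]
orientation: [3.141, 0.001, 2.845]
wrist_force: [-1.2, 0.9, 8.9]
finger_gap: 0.0405
finger_force: 63.1
```

```bash
python3 -m pendant '{"hand":[0.5,0.7,0.9,0.9,0.9],"slide":[[0,0,0],[0,0,0],[0,0,0],[0,0,-0.3],[0,0,-0.7]],"dr":[[0,0,0],[0,0,0],[0,0,0],[0,0,0],[0,0,0]]}'
python3 -m pendant '{"hand":[0.9,0.9,0.9,0.9,1],"slide":[[0,0,-0.9],[0,0,-0.9],[0,0.9,0],[0,1,0],[0,0.7,0]],"dr":[[0,0,0],[0,0,0],[0,0,0],[0,0,0],[0,0,0]]}'
python3 -m pendant '{"hand":[1,1],"slide":[[0,0.45,0],[0,0,0]],"dr":[[0,0,0],[0,0,0]]}'
python3 - <<'E'
from h import *
S=robot.read_state(); print(S["time"],S["ee_pos"],S["orientation"])
y=np.array([np.sin(.3),np.cos(.3)]);x=np.array([np.cos(.3),-np.sin(.3)])
d=np.array(S["ee_pos"])[:2]-[.5131,.0341]; print("local",d@x,d@y)
# check valve by top camera: collar ring colour
C=cal("top");im=snapshot("top")
hsv=cv2.cvtColor(im,cv2.COLOR_BGR2HSV); m=cv2.inRange(hsv,(10,90,60),(28,255,255))
n,l,st,ce=cv2.connectedComponentsWithStats(m)
for i in range(1,n):
    if st[i,4]>15 and 200<ce[i][0]<440: print(st[i],ce[i].round(1))
w=w2px(C,[[.5141,.0369,z] for z in(.014,.03,.07,.098)]);print(w.round(1))
E
```

```text
time: 9.25
ee_pos: [0.5135, 0.0367, 0.1201]
orientation: [-3.141, -0.002, 2.845]
wrist_force: [0.6, -0.6, 0.6]
finger_gap: 0.0766
finger_force: 0.0
time: 9.88
ee_pos: [0.5452, 0.1376, 0.1929]
orientation: [3.141, 0.001, 2.845]
wrist_force: [0.2, 0.4, -0.7]
finger_gap: 0.0852
finger_force: 0.0
time: 10.12
ee_pos: [0.5502, 0.154, 0.1921]
orientation: [-3.142, 0.0, 2.846]
wrist_force: [0.5, -0.3, 0.1]
finger_gap: 0.0853
finger_force: 0.0
10.125 [0.55015096 0.15399933 0.19211374] [-3.14157320e+00  1.48610830e-04  2.84610555e+00]
local -3.6541070156860533e-05 0.1254935092751217
[251 157  10  11  83] [255.5 161.7]
[279 247  21  22 201] [289.4 258.9]
[397 270  25  28 320] [407.  283.8]
[[290.2 259.2]
 [289.8 258.6]
 [288.9 257. ]
 [288.2 255.9]]
```

Valve stands where meant (top blob 289,259). Now down over the thumb plate and grip it lightly.

```bash
python3 -m pendant '{"hand":[0.9,0.9,0.9,0.9,0.9],"slide":[[0,0,0.8],[0,0,0.9],[0,0,0.8],[0,0,0.5],[0,0,0.2]],"dr":[[0,0,0],[0,0,0],[0,0,0],[0,0,0],[0,0,0]]}'
python3 -m pendant '{"hand":[0.9,0.9],"slide":[[0,0,0.07],[0,0,0]],"dr":[[0,0,0],[0,0,0]]}'
```

```text
time: 10.8
ee_pos: [0.5491, 0.1522, 0.063]
orientation: [-3.141, -0.002, 2.844]
wrist_force: [-0.1, -0.3, 1.3]
finger_gap: 0.0767
finger_force: 0.0
time: 11.05
ee_pos: [0.5505, 0.1532, 0.0618]
orientation: [3.141, 0.001, 2.844]
wrist_force: [0.7, -0.2, 0.3]
finger_gap: 0.0772
finger_force: 0.0
```

```bash
python3 -m pendant '{"hand":[0.4,0.3,0.1,0.1,0.1],"slide":[[0,0,0],[0,0,0],[0,0,0],[0,0,0],[0,0,0]],"dr":[[0,0,0],[0,0,0],[0,0,0],[0,0,0],[0,0,0]]}' 30
python3 -m pendant '{"hand":[0.1,0.1],"slide":[[0,0,0],[0,0,0]],"dr":[[0,0,0],[0,0,0]]}'
```

```text
time: 11.68
ee_pos: [0.5502, 0.1536, 0.0614]
orientation: [3.141, 0.0, 2.845]
wrist_force: [-1.7, 1.7, 3.9]
finger_gap: 0.0133
finger_force: 33.4
time: 11.92
ee_pos: [0.5502, 0.1536, 0.0614]
orientation: [3.141, 0.0, 2.845]
wrist_force: [-1.1, 3.3, 5.3]
finger_gap: 0.0135
finger_force: 33.6
```

```bash
python3 -m pendant '{"hand":[0.1,0.1,0.1,0.1,0.1],"slide":[[0,-0.15,0],[0,-0.2,0],[0,-0.2,0],[0,-0.1,0],[0,0,0]],"dr":[[0,0,0],[0,0,0],[0,0,0],[0,0,0],[0,0,0]]}'
python3 -m pendant '{"hand":[0.1,0.1,0.1,0.1,0.1],"slide":[[0,-0.05,0],[0,-0.05,0],[0,-0.05,0],[0,-0.05,0],[0,0,0]],"dr":[[0,0,0],[0,0,0],[0,0,0],[0,0,0],[0,0,0]]}'
cat > needle.py <<'E'
from h import *
S=robot.read_state()
y=np.array([np.sin(.3),np.cos(.3)]);x=np.array([np.cos(.3),-np.sin(.3)])
d=np.array(S["ee_pos"])[:2]-[.5131,.0341]; print("t",S["time"],"local",(d@x).round(4),(d@y).round(4),"f",(np.array(S["wrist_force"])[:2]@y).round(1))
for n in("top","wrist"):
    C=cal(n);g=cv2.cvtColor(snapshot(n),cv2.COLOR_BGR2GRAY).astype(np.float32)
    # rectify dial plane to 10 px/mm about its nominal centre, up = caliper +y, right = +x
    u,v=np.meshgrid(np.arange(-30,30.01,.25),np.arange(30,-30.01,-.25)); 
    P=np.stack([.5131+(u*x[0]+(v-80)*y[0])/1e3,.0341+(u*x[1]+(v-80)*y[1])/1e3,0*u+.058],-1)
    p=w2px(C,P).reshape(*u.shape,2).astype(np.float32); r=cv2.remap(g,p[...,0],p[...,1],cv2.INTER_CUBIC)
    if p.min()<0 or p[...,0].max()>639 or p[...,1].max()>399: print(n,"dial out of view"); 
    cv2.imwrite(f"pics/dial_{n}.png",r)
    # dial centre: bright disc centroid
    m=(r>cv2.threshold(r.clip(0,255).astype(np.uint8),0,255,cv2.THRESH_OTSU)[0]).astype(np.uint8)
    m=cv2.morphologyEx(m,cv2.MORPH_CLOSE,np.ones((15,15)));k,l,st,ce=cv2.connectedComponentsWithStats(m)
    i=1+np.argmax(st[1:,4]); c=ce[i]; print(n,"disc",c.round(1),st[i])
    a=np.radians(np.arange(0,360,3)); rr=np.arange(6,16,.5)*4
    q=cv2.remap(r,(c[0]-rr[:,None]*np.cos(a)).astype(np.float32),(c[1]+rr[:,None]*np.sin(a)).astype(np.float32),cv2.INTER_LINEAR).mean(0)
    o=np.argsort(q)[:6]; print("  darkest turn deg",[(int(3*k),int(q[k])) for k in o],"median",int(np.median(q)))
E
python3 needle.py
```

```text
time: 12.55
ee_pos: [0.5426, 0.1291, 0.0614]
orientation: [3.14, 0.0, 2.845]
wrist_force: [-0.3, 4.0, 4.0]
finger_gap: 0.0132
finger_force: 33.5
time: 13.18
ee_pos: [0.5405, 0.1221, 0.0614]
orientation: [3.139, 0.0, 2.846]
wrist_force: [-0.1, 7.8, 4.3]
finger_gap: 0.0135
finger_force: 33.4
t 13.175 local 0.0001 0.0922 f 7.4
top disc [118.2 113.8] [    9    13   217   214 33437]
  darkest turn deg [(6, 192), (9, 192), (3, 194), (12, 194), (15, 199), (0, 199)] median 229
wrist dial out of view
wrist disc [181.6  16.9] [  68    0  173   52 4607]
  darkest turn deg [(114, 0), (33, 0), (111, 0), (36, 0), (108, 0), (45, 0)] median 4[ WARN:0@1.247] global loadsave.cpp:1063 imwrite_ Unsupported depth image for selected encoder is fallbacked to CV_8U.
```

```bash
python3 -m pendant '{"hand":[0.1,0.1,0.1,0.1,0.1],"slide":[[0,-0.05,0],[0,-0.05,0],[0,-0.05,0],[0,-0.05,0],[0,0,0]],"dr":[[0,0,0],[0,0,0],[0,0,0],[0,0,0],[0,0,0]]}'
python3 needle.py 2>/dev/null | head -3
```

```text
time: 13.9
ee_pos: [0.5382, 0.1148, 0.0614]
orientation: [3.138, -0.0, 2.846]
wrist_force: [-0.0, 10.1, 4.4]
finger_gap: 0.0129
finger_force: 33.4
t 13.9 local 0.0001 0.0845 f 9.7
top disc [118.3 113.3] [    9    13   217   214 33130]
  darkest turn deg [(39, 177), (36, 179), (42, 179), (33, 183), (45, 184), (30, 189)] median 229
```

Needle at about 39°; about 2.8 mm more.

```bash
python3 -m pendant '{"hand":[0.1,0.1,0.1,0.1,0.1],"slide":[[0,-0.025,0],[0,-0.025,0],[0,-0.02,0],[0,0,0],[0,0,0]],"dr":[[0,0,0],[0,0,0],[0,0,0],[0,0,0],[0,0,0]]}'
python3 needle.py 2>/dev/null | head -3
```

```text
time: 14.62
ee_pos: [0.5375, 0.1124, 0.0614]
orientation: [3.138, -0.0, 2.846]
wrist_force: [0.0, 11.5, 3.5]
finger_gap: 0.0133
finger_force: 33.3
t 14.625 local 0.0001 0.082 f 11.0
top disc [118.3 112.7] [    9    13   217   214 32841]
  darkest turn deg [(78, 178), (81, 179), (75, 181), (84, 183), (72, 186), (87, 189)] median 229
```

```bash
python3 -m pendant '{"hand":[0.1,0.1,0.1],"slide":[[0,-0.015,0],[0,0,0],[0,0,0]],"dr":[[0,0,0],[0,0,0],[0,0,0]]}'
python3 -m pendant '{"hand":[0.3,0.5,0.7,0.7],"slide":[[0,0,0],[0,0,0],[0,0,0],[0,0,0]],"dr":[[0,0,0],[0,0,0],[0,0,0],[0,0,0]]}'
python3 needle.py 2>/dev/null | head -3
```

```text
time: 15.1
ee_pos: [0.5373, 0.1119, 0.0614]
orientation: [3.137, 0.0, 2.846]
wrist_force: [0.2, 11.6, 3.7]
finger_gap: 0.0135
finger_force: 33.3
time: 15.6
ee_pos: [0.5367, 0.1098, 0.061]
orientation: [-3.141, -0.0, 2.845]
wrist_force: [-0.9, -0.1, 0.2]
finger_gap: 0.0597
finger_force: 0.0
t 15.6 local 0.0002 0.0793 f -0.4
top disc [118.3 113. ] [    9    13   217   214 33023]
  darkest turn deg [(87, 184), (84, 185), (90, 186), (81, 188), (93, 191), (78, 194)] median 229
```

Needle at 87°, centred in the arc. Retreat and check once more.

```bash
python3 -m pendant '{"hand":[0.7,0.7,0.7,0.7,0.7],"slide":[[0,0,-0.3],[0,0,-0.8],[0,0,-1],[0,0,-1],[0,0,-0.8]],"dr":[[0,0,0],[0,0,0],[0,0,0],[0,0,0],[0,0,0]]}'
python3 -m pendant '{"hand":[0.7,0.7,0.7],"slide":[[0,-0.5,0],[0,-0.5,0],[0,0,0]],"dr":[[0,0,0],[0,0,0],[0,0,0]]}'
python3 needle.py 2>/dev/null
python3 - <<'E'
from h import *
y=np.array([np.sin(.3),np.cos(.3)]);x=np.array([np.cos(.3),-np.sin(.3)])
for n,lo,hi in(("top",200,440),("wrist",230,450)):
    C=cal(n);im=snapshot(n);m=cv2.inRange(cv2.cvtColor(im,cv2.COLOR_BGR2HSV),(10,90,40),(28,255,255))
    k,l,st,ce=cv2.connectedComponentsWithStats(m)
    for i in range(1,k):
        if st[i,4]>60 and lo<ce[i][0]<hi: print(n,st[i],ce[i].round(1))
    b=np.array([.5131,.0341])-.0125*y  # valve expected
    a=np.linspace(0,6.28,60); R=[(.0254,.014),(.0254,.042),(.021,.068),(.021,.098)]
    P=w2px(C,np.concatenate([np.c_[b[0]+r*np.cos(a),b[1]+r*np.sin(a),0*a+z] for r,z in R]))
    print("  expected bbox",P.min(0).round(),(P.max(0)-P.min(0)).round())
E
```

```text
time: 16.32
ee_pos: [0.5371, 0.11, 0.2198]
orientation: [3.141, 0.002, 2.845]
wrist_force: [0.0, -0.5, -0.3]
finger_gap: 0.0601
finger_force: 0.0
time: 16.7
ee_pos: [0.5239, 0.0701, 0.2164]
orientation: [-3.141, -0.002, 2.843]
wrist_force: [-0.4, 0.1, 0.8]
finger_gap: 0.0598
finger_force: 0.0
t 16.7 local -0.0003 0.0376 f -0.0
top disc [119.4 119.7] [   10    15   219   215 34721]
  darkest turn deg [(81, 182), (84, 182), (78, 185), (87, 185), (75, 190), (90, 190)] median 214
wrist disc [118.1 114.3] [   14    14   213   212 31423]
  darkest turn deg [(93, 26), (90, 33), (87, 42), (96, 73), (84, 97), (99, 158)] median 219
top [286 251  20  20 154] [296.2 262.4]
top [396 270  27  28 324] [407.1 283.8]
  expected bbox [285. 249.] [21. 23.]
wrist [ 228  151   59   72 2033] [261.2 182.9]
  expected bbox [227. 149.] [65. 72.]
```

Needle 81–93° by both cameras (arc 54–126°), and the valve is upright and gripped where expected. Handing in.

```bash
python3 -c "from cell import *; print(finish_job())"
```

```text
the job is handed in; nothing more can be done
None
```

The job is handed in: the brass valve stands upright, gripped between the jaw and the spring anvil, with its flats squared to the jaws. The needle rests at about 90°, mid-arc, and the robot is clear at about 17 s.

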